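# Test the lamp's safety switch and set its lever again

### The job

Test the lamp's safety switch, the one with the yellow button and the red-knobbed lever: press its yellow test button so that the standing lever drops, then lift that lever back up until it stands by itself in its set position. Leave the lever of the other switch (green button, blue knob) standing.

Things in the scene. Friction and masses are not known exactly. Their poses are not given: they have to be found in the camera images.
- test_button_top (a point): Top centre of the yellow test button, 28 mm across, of the lamp's switch: a fixed white box 120 (x) x 160 (y) x 55 mm high. Axes: the box's, z up. Top face 67 mm above the desk, 12 mm above the box. Travel 6 mm against a spring, about 5 N fully down; full travel drops the lever; springs back up. It lies 10 mm to -x and 40 mm to -y of the box's centre.
- trip_lever (a joint): Angle of the same box's red-knobbed lever: 0 set (leaning 10 deg past upright to the box's +x, on its stop by its own weight), 1.0 rad dropped to the box's -x. Swings freely: past upright (0.175) it falls to -x, short of it it tips back to 0. Its level axle runs along the box's y, 55 mm above the desk, 40 mm to +x and 80 mm to +y of the button.
- trip_lever_knob (a point): Centre of the red ball knob, 24 mm across, on the steel lever (9 mm thick), 65 mm from the axle. Set: 119 mm above the desk, 11 mm to the box's +x of the axle. Dropped: 99 mm above the desk, 48 mm to -x of the axle, 32 mm clear over the box. Turns with the lever, about 50 g. Pinched at its y sides it follows the arc about the axle; a level push on it binds by friction.
- spare_lever (a joint): Angle of the blue-knobbed lever of the other switch, an equal white box with a green button, fixed elsewhere on the desk; 0 standing (set), 1.0 rad dropped. It stands at the start and is to stay so.
Not all that is in view belongs to the job. Leave any brown or orange look-alike of the part that bears spare_lever alone. What is shaped like the part that bears test_button_top but purple is not meant.

How it is judged (in metres and radians):
On the way, in this order (a step that is already met when the one before it is completed fails the run):
1. the yellow test button is pressed at least 3 mm while the lever has not yet dropped (below 0.7 rad) (distance of test_button_top from where it was at the start of the episode above 0.003 m and value of joint trip_lever below 0.7 rad).
2. the red-knobbed lever has dropped (beyond 0.9 rad) (value of joint trip_lever above 0.9 rad), for 0.1 s.
At the end, for the whole second after the job is handed in: The red-knobbed lever stands set again by itself (within 0.1 rad of its stop), the yellow button is back up (within 2 mm), and the blue-knobbed lever of the other switch still stands (within 0.1 rad) (value of joint each of trip_lever, spare_lever below 0.1 rad and distance of test_button_top from where it was at the start of the episode below 0.002 m); the robot touches nothing.
It fails at once if the other switch's blue-knobbed lever is dropped (beyond 0.5 rad) (value of joint spare_lever above 0.5 rad).
It also fails if it takes over 38 s, if anything falls off the work surface, if the arm or the gripper's body presses on something with over 40 N, if the wrist force passes 120 N, or if a joint passes its speed limit or range.

### The arm

A 6-joint arm with a two-finger parallel gripper is mounted at the origin on the work surface. World frame = base frame: x ahead of the robot, y to its left, z up, the work surface at z = 0. Lengths are in mm, angles in rad, forces in N, time in s.
With the tool pointing down it reaches from about 400 to 925 mm from the base axis. Payload 3.4 kg.
Tool frame: the origin (TCP) lies on the centre line of the jaws, within the pads' length; the fingertips stand 19 mm ahead of it and the grasp point (between the pads) is the TCP; z points along the fingers, y is the line along which they close (so a half turn about z gives the same grasp; the last joint's range is limited). The gripper opens to 85 mm and grips with 20 to 120 N. Pads are 22 mm wide; open, the fingers measure 114 mm over their backs; the gripper's body (76 mm by 85 mm) begins 54 mm behind the grasp point. The pads swing forward as they close: fully open they stand 13 mm farther back than shut.
Start: joints at [1.218, 0.307, 1.506, -0, 1.328, -0.073], TCP at [158.817, 552.638, 250.305] pointing down, gripper open.
Joint ranges: [-3.12, 3.12], [-1.05, 2.28], [0.14, 2.33], [-1.42, 4.57], [0.1, 2.73], [-2.68, 2.68]. Speed limits (rad/s): [2.57, 2.57, 3.14, 3.14, 3.14, 3.14].

### API

Orientations are given as a unit quaternion [w, x, y, z].
In Python, from bench import bot, optics, job gives the robot as it stands. The module is installed in compiled form; this text tells all that it offers.
- The arm moves only by the tool arm_command, never from a script. Its arguments are lists of equal length, an entry for each row: "delta_pos": the shift along the tool's x, y, z scaled (see below), a list of three; "delta_rot": the turn, a rotation vector about the tool's x, y, z scaled (see below), a list of three; "hand": the closure, from -1 (fully open) to 1 (shut). In form: {"delta_pos": [[tx, ty, tz], ...], "delta_rot": [[rx, ry, rz], ...], "hand": [hand, ...]}. A call has 1 to 10 rows; each row is the pose to reach, as a shift and turn from the pose commanded when the call began, along the tool's axes at that moment, turning the shorter way round; what a row does not reach only later rows make up. The controller multiplies each number of a shift by 100 mm and each number of a turn by 360 degrees. A row lasts 1/12 s, in which the tool goes at most 41.7 mm and 7.16 degrees, less where a joint would pass 70% of its speed; a pose out of reach is approached as far as the arm can. A call with a number of a shift or a turn outside -1 to 1 is refused whole. A call with a gripper value outside its range is refused whole. The fingers move at their own pace and stop on an object; the grip force is fixed at half the most. Time passes only in rows, so rows that repeat a pose let the fingers close. It gives the time, the measured TCP pose, the force, the opening and the grip force at its end, in the units of the state.
- bot.sense(): the state, without advancing time (a new reading comes with each control period).
- optics.snapshot(name): name is "side" or "top" or "wrist"; returns (picture, depth): 420x560x3 uint8, blue, green, red; 420x560 float32, mm along the optical axis (not along the pixel's ray), 0 where there is no reading.
- optics.camera_info(name): a dict with "fx", "fy", "cx", "cy" (pixels), "rvec" (rotation vector, rad) and "tvec" (3), from world to camera coordinates, as OpenCV has them; the wrist camera has in their place "mount" (4x4, takes a point from camera to tool coordinates, whose origin is the TCP and whose axes are the flange's). Camera axes: x right, y down, z forward; pixel columns grow to the right and rows downward; lengths in mm; the calibration is good to about 2 mm. A picture is of the moment at which its call begins: read the wrist's pose just before it. camera_info takes no time and is no camera call.
- job.hand_in(): hands the job in; it is judged then, once.
The state is a dict: "time_s": time; "q": joint angles; "qd": joint speeds; "joint_efforts": joint torques, N m; "tool_pos": TCP position; "tool_rot": TCP orientation; "ft_force": force on the tool from outside, world axes, zero at the start; "ft_torque": the same for the moment, N m; "grip_width": opening from 0.0 (shut) to 1.0 (fully open); "grip_force": force on a finger pad.
Only numpy, scipy, OpenCV 4.12 (cv2) and the standard library are available. Lean on these libraries where they do the work, as an engineer would, in place of code of your own. Each camera call takes 0.05 s, during which the arm holds its last target. There are 200 camera calls.

## Working session

There is one attempt and no reset: what is moved stays moved. The work goes in short steps, Python scripts to look and compute and a tool call to move; the robot and the scene stay as the last step left them, time stands still between calls to the robot, and variables do not carry over. Pictures are saved under pics/ and viewed, at most 10 in all, crops included, and the job is handed in when it is done.

Besides the shell and the picture viewer there is one more tool, called after ">>>" in YAML: its name, and indented under it one key for each argument. arm_command: Moves the arm, as the interface text tells. Its arguments: {"type":"object","properties":{"delta_pos":{"type":"array"},"delta_rot":{"type":"array"},"hand":{"type":"array"}},"required":["delta_pos","delta_rot","hand"]}

```bash
mkdir -p pics; cat > h.py <<'E'
import numpy as np, cv2
from bench import bot, optics, job
from scipy.spatial.transform import Rotation as R
def save(n,f):
    p,d=optics.snapshot(n); cv2.imwrite('pics/%s.png'%f,p); np.save('pics/%s.npy'%f,d); return p,d
def world(n,u,v,z=None,d=None):
    c=optics.camera_info(n); r=np.array([(u-c['cx'])/c['fx'],(v-c['cy'])/c['fy'],1.])
    M=cv2.Rodrigues(np.array(c['rvec'],float))[0]; t=np.array(c['tvec'],float).ravel()
    if d is None:
        o=-M.T@t; w=M.T@r; return o+w*(z-o[2])/w[2]
    return M.T@(r*d-t)
E
python3 - <<'E'
from h import *
a,_=save('top','top0'); save('side','side0')
print(bot.sense()); 
E
```

```text
{'time_s': 0.1, 'q': array([ 1.21750677e+00,  3.07519587e-01,  1.50754649e+00, -3.17116231e-05,
        1.32840084e+00, -7.34854671e-02]), 'qd': array([ 0.00031279,  0.00013034, -0.00087314,  0.00041574, -0.00096034,
       -0.00206873]), 'joint_efforts': array([ 6.15475292e-04, -4.58531535e+01, -2.52606064e+01,  1.08479949e-05,
        5.45522198e-03, -3.93395908e-06]), 'tool_pos': array([158.61653541, 552.07274589, 249.45945595]), 'tool_rot': array([-1.83418077e-04,  1.39442275e-01,  9.90229758e-01, -9.19134239e-04]), 'ft_force': array([0.54239787, 0.84727805, 0.29675949]), 'ft_torque': array([ 0.03786321, -0.01219402,  0.01203806]), 'grip_force': 0.0, 'grip_width': 1.0007291919960257}
```

View pics/top0.png

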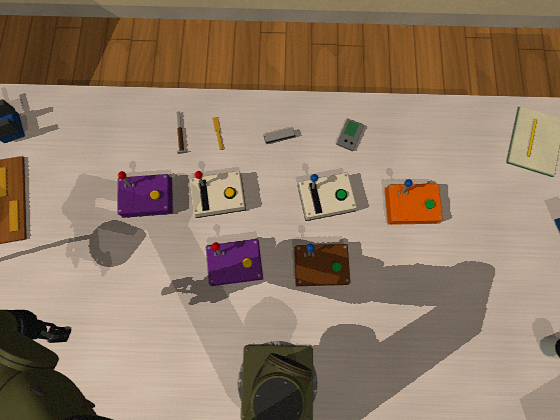

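View pics/side0.png

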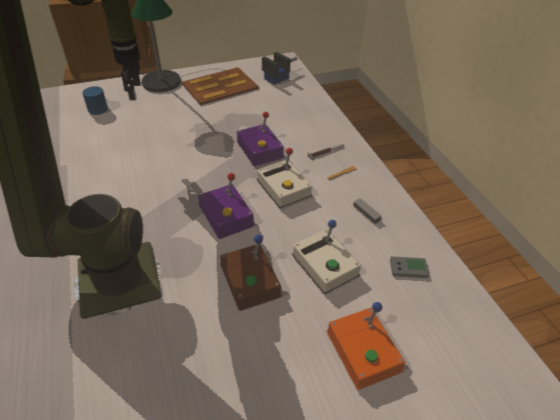

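Possible confusions in the top view: the white box with yellow button at (230,193) and red knob at (198,175) is the target. The purple boxes have buttons at (155,195) and (247,263), and the white box with green button is at (341,195). Orange (414,204) and brown (322,264) are look-alikes. I choose the white and yellow one and check it in a close crop.

```bash
python3 - <<'E'
from h import *
p=cv2.imread('pics/top0.png'); d=np.load('pics/top0.npy')
c=cv2.resize(p[160:225,110:270],None,fx=5,fy=5,interpolation=cv2.INTER_CUBIC); cv2.imwrite('pics/c0.png',c)
print(optics.camera_info('top'))
for u,v,z in [(230.5,192.5,67),(341,195,67),(198.5,174.5,119),(314,178,119)]:
    print(world('top',u,v,z=z).round(1), world('top',u,v,d=d[int(v),int(u)]).round(1))
E
```

```text
{'fx': 395.5508744911325, 'fy': 395.5508744911325, 'cx': 277.7167342080582, 'cy': 210.4995280726792, 'rvec': array([ 2.12413186, -2.06814768,  0.25108888]), 'tvec': array([  -2.35795772,  502.4976761 , 1155.74855201])}
[553.8 158.2  67. ] [554.5 158.5  64.7]
[ 555.2 -182.9   67. ] [ 554.6 -182.6   68.8]
[592. 250. 119.] [588.8 247.9 128.7]
[590.6 -94.5 119. ] [586.5 -93.4 131.4]
```

View pics/c0.png

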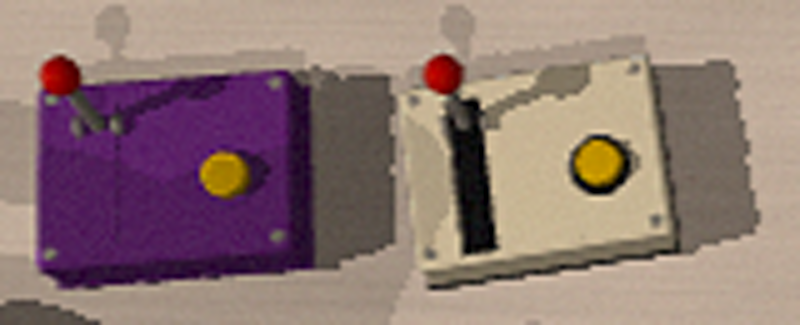

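```bash
cat >> h.py <<'E'
def to(p,yaw=None):
    "delta in tool axes/scaled units to reach TCP p, tool y axis at box yaw (deg), pointing down"
    s=bot.sense(); q=s['tool_rot']; T=R.from_quat([q[1],q[2],q[3],q[0]])
    dp=T.inv().apply(np.array(p)-s['tool_pos'])/100
    dr=np.zeros(3)
    if yaw is not None:
        g=np.radians(yaw); y=np.array([-np.sin(g),np.cos(g),0]); z=np.array([0,0,-1.]); 
        G=R.from_matrix(np.c_[np.cross(y,z),y,z]); dr=np.degrees((T.inv()*G).as_rotvec())/360
    print('pos',s['tool_pos'].round(1),'dpos',dp.round(3),'drot',dr.round(4))
E
python3 - <<'E'
from h import *
print(np.round(optics.camera_info('wrist')['mount'],3)); to([545,165,250],9.5)
E
```

```text
[[ 0.00000e+00 -9.61000e-01 -2.76000e-01  6.93320e+01]
 [ 1.00000e+00  0.00000e+00 -1.00000e-03 -1.49000e-01]
 [ 1.00000e-03 -2.76000e-01  9.61000e-01 -1.23876e+02]
 [ 0.00000e+00  0.00000e+00  0.00000e+00  1.00000e+00]]
pos [158.6 552.1 249.5] dpos [-4.783e+00 -2.653e+00 -1.000e-03] drot [-0.0003 -0.0001 -0.0709]
```

>>> arm_command:
  delta_pos:
    - [-0.32,-0.18,0]
    - [-0.64,-0.35,0]
    - [-0.957,-0.531,0]
  delta_rot:
    - [0,0,0]
    - [0,0,0]
    - [0,0,0]
  hand: [1,1,1]

```text
time_s: 0.35
tool_pos: [236.3, 474.4, 249.7]
tool_rot: [-0.0, 0.138, 0.99, -0.0]
ft_force: [0.4, 0.5, 0.2]
grip_width: 0.608
grip_force: 0.0
```

>>> arm_command:
  delta_pos:
    - [-0.32,-0.18,0]
    - [-0.64,-0.35,0]
    - [-0.957,-0.531,0]
  delta_rot:
    - [0,0,0]
    - [0,0,0]
    - [0,0,0]
  hand: [1,1,1]

```text
time_s: 0.6
tool_pos: [314.2, 396.3, 250.0]
tool_rot: [-0.0, 0.139, 0.99, -0.0]
ft_force: [0.7, 0.5, 1.0]
grip_width: 0.142
grip_force: 0.0
```

>>> arm_command:
  delta_pos:
    - [-0.32,-0.18,0]
    - [-0.64,-0.35,0]
    - [-0.957,-0.531,0]
  delta_rot:
    - [0,0,0]
    - [0,0,0]
    - [0,0,0]
  hand: [1,1,1]

```text
time_s: 0.85
tool_pos: [391.6, 318.7, 250.1]
tool_rot: [-0.0, 0.139, 0.99, -0.0]
ft_force: [1.0, 0.9, -0.8]
grip_width: 0.001
grip_force: 0.0
```

>>> arm_command:
  delta_pos:
    - [-0.32,-0.18,0]
    - [-0.64,-0.35,0]
    - [-0.957,-0.531,0]
  delta_rot:
    - [0,0,0]
    - [0,0,0]
    - [0,0,0]
  hand: [1,1,1]

```text
time_s: 1.1
tool_pos: [468.9, 241.2, 250.0]
tool_rot: [-0.0, 0.139, 0.99, -0.0]
ft_force: [0.3, 1.0, -0.4]
grip_width: 0.002
grip_force: 0.0
```

>>> arm_command:
  delta_pos:
    - [-0.32,-0.18,0]
    - [-0.64,-0.35,0]
    - [-0.957,-0.531,0]
    - [-0.957,-0.531,0]
    - [-0.957,-0.531,0]
    - [-0.957,-0.531,0]
    - [-0.957,-0.531,0]
  delta_rot:
    - [0,0,-0.018]
    - [0,0,-0.036]
    - [0,0,-0.054]
    - [0,0,-0.0709]
    - [0,0,-0.0709]
    - [0,0,-0.0709]
    - [0,0,-0.0709]
  hand: [1,1,1,1,1,1,1]

```text
time_s: 1.68
tool_pos: [544.4, 165.8, 249.9]
tool_rot: [-0.001, -0.082, 0.997, 0.0]
ft_force: [1.1, -0.5, -0.6]
grip_width: 0.001
grip_force: 0.0
```

```bash
python3 - <<'E'
from h import *
s=bot.sense(); print(s['time_s'],s['tool_pos'],s['tool_rot'],abs(s['qd']).max(),s['grip_width'])
save('wrist','w0'); np.savez('pics/w0s.npz',p=s['tool_pos'],q=s['tool_rot'])
E
```

```text
1.6833 [544.38541644 165.79056161 249.91268782] [-7.26148054e-04 -8.17220501e-02  9.96654885e-01  1.38126616e-04] 0.015503898971738657 0.0009403384973060594
```

View pics/w0.png

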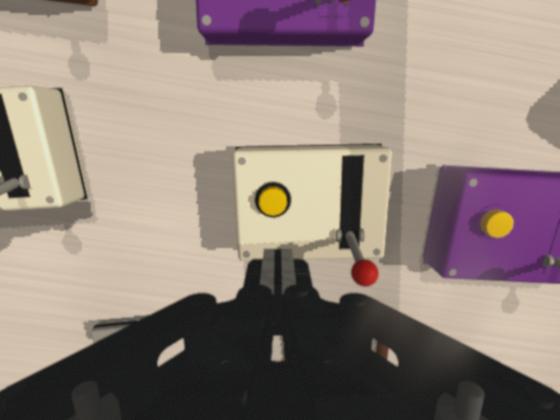

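The wrist view shows the white box with its yellow button at (273,200) and red knob at (365,273). The box edges run nearly level, so the yaw is about right.

```bash
cat >> h.py <<'E'
def wworld(u,v,z,p,q):
    c=optics.camera_info('wrist'); M=np.array(c['mount']); T=R.from_quat([q[1],q[2],q[3],q[0]])
    r=np.array([(u-c['cx'])/c['fx'],(v-c['cy'])/c['fy'],1.])
    o=p+T.apply(M[:3,3]); w=T.apply(M[:3,:3]@r); return o+w*(z-o[2])/w[2]
E
python3 - <<'E'
from h import *
s=np.load('pics/w0s.npz'); p,q=s['p'],s['q']
f=lambda u,v,z: wworld(u,v,z,p,q)
b=f(273,200,67); k=f(365,273,119); print(b,k)
d=(k-b)[:2]; print(np.linalg.norm(d),np.hypot(51,80), np.degrees(np.arctan2(d[1],d[0])-np.arctan2(80,51)))
for a,c in [((241,160),(383,158)),((246,255),(378,252))]:
    e=(f(*c,55)-f(*a,55)); print(e,np.degrees(np.arctan2(-e[0],e[1])))
to([b[0],b[1],100],9.5)
E
```

```text
[554.43178152 162.33637728  67.        ] [593.25357383 251.12691145 119.        ]
96.90660717717216 94.87360012142472 8.901169062675207
[-24.88734927 138.49525909   0.        ] 10.18722385028211
[-26.68257138 139.73194409   0.        ] 10.81079176240731
pos [544.3 166.1 250.1] dpos [-0.095 -0.054  1.501] drot [ 0.     -0.0002 -0.0002]
```

>>> arm_command:
  delta_pos:
    - [-0.05,-0.04,0.35]
    - [-0.095,-0.072,0.7]
    - [-0.095,-0.072,1.0]
  delta_rot:
    - [0,0,0]
    - [0,0,0]
    - [0,0,0]
  hand: [1,1,1]

```text
time_s: 1.98
tool_pos: [556.1, 160.7, 149.7]
tool_rot: [0.001, -0.083, 0.997, 0.0]
ft_force: [-0.5, -0.2, -0.0]
grip_width: -0.003
grip_force: 0.0
```

>>> arm_command:
  delta_pos:
    - [0,0,0.3]
    - [0,0,0.5]
    - [0,0,0.55]
    - [0,0,0.55]
    - [0,0,0.55]
  delta_rot:
    - [0,0,0]
    - [0,0,0]
    - [0,0,0]
    - [0,0,0]
    - [0,0,0]
  hand: [1,1,1,1,1]

```text
time_s: 2.4
tool_pos: [556.2, 160.6, 96.1]
tool_rot: [0.0, -0.083, 0.997, 0.0]
ft_force: [0.4, -0.0, -0.5]
grip_width: 0.002
grip_force: 0.0
```

>>> arm_command:
  delta_pos:
    - [0,0,0.04]
    - [0,0,0.08]
    - [0,0,0.11]
    - [0,0,0.13]
    - [0,0,0.145]
    - [0,0,0.145]
    - [0,0,0.145]
  delta_rot:
    - [0,0,0]
    - [0,0,0]
    - [0,0,0]
    - [0,0,0]
    - [0,0,0]
    - [0,0,0]
    - [0,0,0]
  hand: [1,1,1,1,1,1,1]

```text
time_s: 2.98
tool_pos: [556.8, 160.0, 81.3]
tool_rot: [0.001, -0.083, 0.997, 0.0]
ft_force: [0.1, 1.0, 2.9]
grip_width: -0.002
grip_force: 1.6
```

Contact (about 3 N); a little further down, then retreat up.

>>> arm_command:
  delta_pos:
    - [0,0,0.01]
    - [0,0,0.02]
    - [0,0,0.03]
    - [0,0,0.03]
    - [0,0,0.03]
  delta_rot:
    - [0,0,0]
    - [0,0,0]
    - [0,0,0]
    - [0,0,0]
    - [0,0,0]
  hand: [1,1,1,1,1]

```text
time_s: 3.4
tool_pos: [556.8, 160.0, 79.8]
tool_rot: [0.001, -0.083, 0.997, 0.0]
ft_force: [-1.8, 0.5, 15.3]
grip_width: 0.0
grip_force: 7.5
```

```bash
python3 - <<'E'
from h import *
p,_=save('top','top1'); cv2.imwrite('pics/c1.png',cv2.resize(p[150:230,150:270],None,fx=5,fy=5))
E
```

```text
(no output)
```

View pics/c1.png

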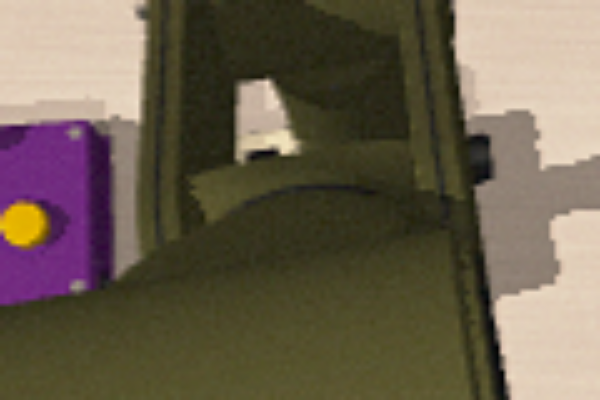

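>>> arm_command:
  delta_pos:
    - [0,0,-0.3]
    - [0,0,-0.6]
    - [0,0.2,-0.9]
    - [0.05,0.5,-1.0]
    - [0.1,0.75,-1.0]
    - [0.1,0.8,-1.0]
    - [0.1,0.8,-1.0]
    - [0.1,0.8,-1.0]
    - [0.1,0.8,-1.0]
  delta_rot:
    - [0,0,0]
    - [0,0,0]
    - [0,0,0]
    - [0,0,0]
    - [0,0,0]
    - [0,0,0]
    - [0,0,0]
    - [0,0,0]
    - [0,0,0]
  hand: [1,1,1,-1,-1,-1,-1,-1,-1]

```text
time_s: 4.2
tool_pos: [532.4, 235.9, 176.8]
tool_rot: [-0.001, -0.083, 0.997, -0.001]
ft_force: [0.5, -0.1, 0.5]
grip_width: 0.839
grip_force: 0.0
```

```bash
python3 - <<'E'
from h import *
s=bot.sense(); print(s['time_s'],s['tool_pos'],s['tool_rot'],abs(s['qd']).max(),s['grip_width'])
save('wrist','w1'); np.savez('pics/w1s.npz',p=s['tool_pos'],q=s['tool_rot'])
E
```

```text
4.2 [532.44544053 235.87123588 176.78442657] [-1.04959077e-03 -8.25860301e-02  9.96583146e-01 -6.92297180e-04] 0.010109035468719755 0.8391882380449887
```

View pics/w1.png

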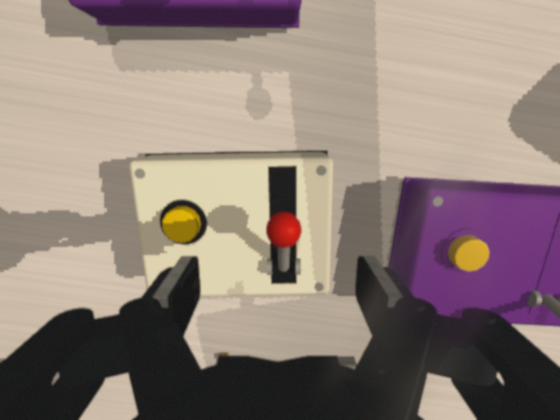

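The lever has dropped, with its red knob at (284,230). The button is up again at (181,225), and the axle shows at about (284,265).

```bash
python3 - <<'E'
from h import *
s=np.load('pics/w1s.npz'); p,q=s['p'],s['q']
f=lambda u,v,z: wworld(u,v,z,p,q)
k=f(284,230,99); print(k, f(181,223,67))
e=f(321,170,55)-f(140,173,55); print(np.degrees(np.arctan2(-e[0],e[1])))
e=f(319,286,55)-f(321,170,55); print(np.degrees(np.arctan2(e[1],e[0])))
to([k[0],k[1],99],9.7)
E
```

```text
[534.81999679 240.0143874   99.        ] [553.50083602 163.38956738  67.        ]
10.454202887248568
10.624748667511811
pos [532.7 235.8 176.9] dpos [-0.029  0.039  0.779] drot [-0.0002 -0.0003 -0.0007]
```

>>> arm_command:
  delta_pos:
    - [-0.03,0.04,0.25]
    - [-0.03,0.04,0.5]
    - [-0.03,0.04,0.7]
    - [-0.03,0.04,0.78]
    - [-0.03,0.04,0.78]
    - [-0.03,0.04,0.78]
  delta_rot:
    - [0,0,-0.001]
    - [0,0,-0.001]
    - [0,0,-0.001]
    - [0,0,-0.001]
    - [0,0,-0.001]
    - [0,0,-0.001]
  hand: [-1,-1,-1,-1,-1,-1]

```text
time_s: 4.75
tool_pos: [535.4, 240.8, 99.6]
tool_rot: [-0.001, -0.085, 0.996, -0.0]
ft_force: [0.2, 0.7, 1.1]
grip_width: 1.0
grip_force: 0.0
```

>>> arm_command:
  delta_pos:
    - [0,0,0]
    - [0,0,0]
    - [0,0,0]
    - [0,0,0]
    - [0,0,0]
    - [0,0,0]
    - [0,0,0]
    - [0,0,0]
    - [0,0,0]
    - [0,0,0]
  delta_rot:
    - [0,0,0]
    - [0,0,0]
    - [0,0,0]
    - [0,0,0]
    - [0,0,0]
    - [0,0,0]
    - [0,0,0]
    - [0,0,0]
    - [0,0,0]
    - [0,0,0]
  hand: [1,1,1,1,1,1,1,1,1,1]

```text
time_s: 5.58
tool_pos: [535.6, 240.4, 100.9]
tool_rot: [0.001, -0.086, 0.996, -0.001]
ft_force: [-0.6, -4.6, 5.4]
grip_width: 0.242
grip_force: 58.4
```

```bash
python3 - <<'E'
from h import *
s=bot.sense(); print({k:s[k] for k in ('time_s','tool_pos','ft_force','grip_force','grip_width')})
a0=np.arctan2(44,-48)
# arc in tool scaled units: tool x=-box x (approx), tool z=-up
q=s['tool_rot'];T=R.from_quat([q[1],q[2],q[3],q[0]]);print(T.as_matrix().round(3))
for th in np.arange(.9,-.01,-.1):
    x=lambda t:np.array([65*np.sin(.1745-t),65*np.cos(.1745-t)])
    d=x(th)-x(1.0); print(round(th,1),'dx',round(-d[0]/100,3),'dz',round(-d[1]/100,3))
p,_=save('side','s1'); cv2.imwrite('pics/cs1.png',cv2.resize(p[120:220,230:350],None,fx=5,fy=5))
E
```

```text
{'time_s': 5.5833, 'tool_pos': array([535.61623261, 240.44104255, 100.85705333]), 'ft_force': array([-0.62399587, -4.59905568,  5.40787812]), 'grip_force': 58.37709724903107, 'grip_width': 0.2419186503006139}
[[-0.985 -0.172  0.001]
 [-0.172  0.985 -0.002]
 [-0.001 -0.002 -1.   ]]
0.9 dx -0.046 dz -0.045
0.8 dx -0.097 dz -0.086
0.7 dx -0.152 dz -0.121
0.6 dx -0.209 dz -0.151
0.5 dx -0.27 dz -0.175
0.4 dx -0.332 dz -0.193
0.3 dx -0.396 dz -0.204
0.2 dx -0.461 dz -0.209
0.1 dx -0.526 dz -0.207
0.0 dx -0.591 dz -0.199
```

View pics/cs1.png

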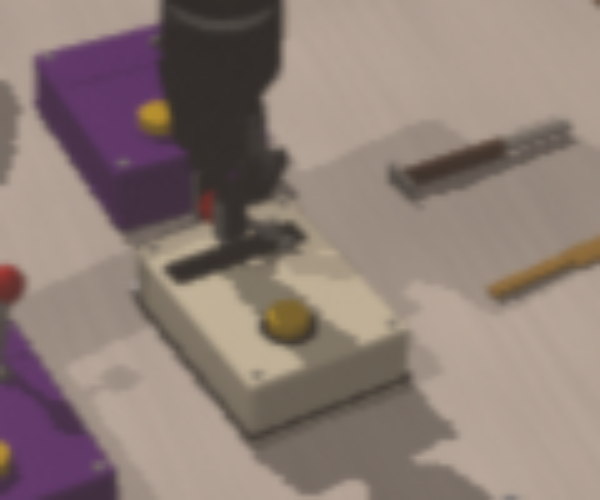

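Pinched (58 N). Follow the arc in two halves.

>>> arm_command:
  delta_pos:
    - [-0.022,0,-0.023]
    - [-0.046,0,-0.045]
    - [-0.07,0,-0.066]
    - [-0.097,0,-0.086]
    - [-0.124,0,-0.104]
    - [-0.152,0,-0.121]
    - [-0.18,0,-0.137]
    - [-0.209,0,-0.151]
    - [-0.24,0,-0.164]
    - [-0.27,0,-0.175]
  delta_rot:
    - [0,0,0]
    - [0,0,0]
    - [0,0,0]
    - [0,0,0]
    - [0,0,0]
    - [0,0,0]
    - [0,0,0]
    - [0,0,0]
    - [0,0,0]
    - [0,0,0]
  hand: [1,1,1,1,1,1,1,1,1,1]

```text
time_s: 6.47
tool_pos: [563.1, 247.1, 117.3]
tool_rot: [0.001, -0.085, 0.996, 0.001]
ft_force: [-0.5, 0.1, 0.4]
grip_width: -0.002
grip_force: 0.0
```

```bash
python3 - <<'E'
from h import *
s=bot.sense(); np.savez('pics/w2s.npz',p=s['tool_pos'],q=s['tool_rot'])
p,_=save('wrist','w2')
e,_=save('side','s2')
cv2.imwrite('pics/m2.png',np.hstack([cv2.resize(p[100:400,130:430],(400,400)),cv2.resize(e[130:210,250:330],(400,400))]))
E
```

```text
(no output)
```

View pics/m2.png

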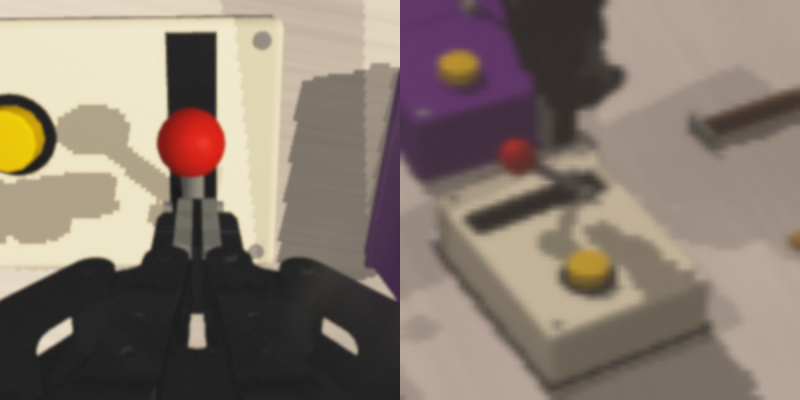

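The grip slipped off. The knob at (273,206) in the wrist image is still in the dropped position, and the shut fingers are on its +x side. I'll triangulate the knob from both wrist views and the side view.

```bash
python3 - <<'E'
from h import *
def cen(im):
    h=cv2.cvtColor(im,cv2.COLOR_BGR2HSV); m=cv2.inRange(h,(0,170,80),(6,255,255))|cv2.inRange(h,(175,170,80),(180,255,255))
    n,l,st,c=cv2.connectedComponentsWithStats(m); return [(c[i].round(1),st[i,4],st[i,2:4]) for i in range(1,n) if st[i,4]>40]
A=[]
def line(o,w):
    w=w/np.linalg.norm(w); P=np.eye(3)-np.outer(w,w); A.append((P,P@o))
for n,u,v in [('w1',284,230),('w2',273.3,206.5)]:
    im=cv2.imread(f'pics/{n}.png'); cc=[c for c in cen(im) if np.hypot(*(c[0]-[u,v]))<15]; print(n,cc)
    if cc: u,v=cc[0][0]
    s=np.load(f'pics/{n}s.npz'); a=wworld(u,v,0,s['p'],s['q']); b=wworld(u,v,150,s['p'],s['q']); line(a,b-a); print(wworld(u,v,99,s['p'],s['q']))
u,v=250+117/5,130+155/5
im=cv2.imread('pics/s2.png'); cc=[c for c in cen(im) if np.hypot(*(c[0]-[u,v]))<8]; print(cc)
if cc:u,v=cc[0][0]
a=world('side',u,v,z=0);b=world('side',u,v,z=150);line(a,b-a);print(world('side',u,v,z=99))
for S in (A[:2],A): print(np.linalg.solve(sum(x[0] for x in S),sum(x[1] for x in S)))
E
```

```text
w1 [(array([283.6, 229.2]), np.int32(925), array([33, 35], dtype=int32))]
[534.3038036  239.65238368  99.        ]
w2 [(array([273.2, 206.5]), np.int32(1990), array([49, 51], dtype=int32))]
[534.21533658 239.61705553  99.        ]
[]
[533.99754913 236.95799262  99.        ]
[533.89294603 239.56992186 100.17107354]
[534.9840539  239.75968203  96.64823458]
```

>>> arm_command:
  delta_pos:
    - [0,0,-0.25]
    - [0,0,-0.45]
    - [0.15,-0.01,-0.45]
    - [0.297,-0.024,-0.45]
    - [0.297,-0.024,-0.45]
    - [0.297,-0.024,-0.45]
    - [0.297,-0.024,-0.45]
    - [0.297,-0.024,-0.45]
    - [0.297,-0.024,-0.45]
    - [0.297,-0.024,-0.45]
  delta_rot:
    - [0,0,0]
    - [0,0,0]
    - [0,0,0]
    - [0,0,0]
    - [0,0,0]
    - [0,0,0]
    - [0,0,0]
    - [0,0,0]
    - [0,0,0]
    - [0,0,0]
  hand: [1,1,-1,-1,-1,-1,-1,-1,-1,-1]

```text
time_s: 7.4
tool_pos: [533.5, 238.8, 162.1]
tool_rot: [0.0, -0.086, 0.996, 0.0]
ft_force: [0.4, -0.2, -0.2]
grip_width: 0.997
grip_force: 0.0
```

```bash
python3 - <<'E'
from h import *
print(bot.sense()['grip_width']); to([534.3,239.8,96],10)
E
```

```text
0.9966277180045473
pos [533.5 238.8 162.1] dpos [-0.009  0.008  0.661] drot [ 0.      0.     -0.0004]
```

>>> arm_command:
  delta_pos:
    - [-0.01,0.008,0.3]
    - [-0.01,0.008,0.55]
    - [-0.01,0.008,0.66]
    - [-0.01,0.008,0.66]
    - [-0.01,0.008,0.66]
  delta_rot:
    - [0,0,0]
    - [0,0,0]
    - [0,0,0]
    - [0,0,0]
    - [0,0,0]
  hand: [-1,-1,-1,-1,-1]

```text
time_s: 7.82
tool_pos: [533.6, 239.5, 95.8]
tool_rot: [-0.001, -0.086, 0.996, -0.0]
ft_force: [0.7, -0.9, 0.7]
grip_width: 1.0
grip_force: 0.0
```

>>> arm_command:
  delta_pos:
    - [0,0,0]
    - [0,0,0]
    - [0,0,0]
    - [0,0,0]
    - [0,0,0]
    - [0,0,0]
    - [0,0,0]
  delta_rot:
    - [0,0,0]
    - [0,0,0]
    - [0,0,0]
    - [0,0,0]
    - [0,0,0]
    - [0,0,0]
    - [0,0,0]
  hand: [1,1,1,1,1,1,1]

```text
time_s: 8.4
tool_pos: [534.1, 240.0, 97.2]
tool_rot: [0.001, -0.086, 0.996, 0.0]
ft_force: [-1.2, -0.8, 6.1]
grip_width: 0.247
grip_force: 58.3
```

>>> arm_command:
  delta_pos:
    - [0,0,0]
    - [0,0,0]
    - [0,0,0]
  delta_rot:
    - [0,0,0]
    - [0,0,0]
    - [0,0,0]
  hand: [1,1,1]

```text
time_s: 8.65
tool_pos: [534.1, 239.9, 97.2]
tool_rot: [0.001, -0.086, 0.996, 0.0]
ft_force: [-1.9, 0.5, 6.1]
grip_width: 0.246
grip_force: 58.3
```

>>> arm_command:
  delta_pos:
    - [-0.012,0,-0.012]
    - [-0.022,0,-0.023]
    - [-0.034,0,-0.034]
    - [-0.046,0,-0.045]
    - [-0.046,0,-0.045]
  delta_rot:
    - [0,0,0]
    - [0,0,0]
    - [0,0,0]
    - [0,0,0]
    - [0,0,0]
  hand: [1,1,1,1,1]

```text
time_s: 9.07
tool_pos: [537.2, 240.5, 100.5]
tool_rot: [-0.001, -0.086, 0.996, 0.0]
ft_force: [-4.8, 1.6, 1.8]
grip_width: 0.244
grip_force: 58.6
```

>>> arm_command:
  delta_pos:
    - [-0.013,0,-0.01]
    - [-0.025,0,-0.021]
    - [-0.037,0,-0.031]
    - [-0.051,0,-0.041]
    - [-0.065,0,-0.05]
    - [-0.078,0,-0.059]
    - [-0.092,0,-0.068]
    - [-0.106,0,-0.076]
    - [-0.106,0,-0.076]
  delta_rot:
    - [0,0,0]
    - [0,0,0]
    - [0,0,0]
    - [0,0,0]
    - [0,0,0]
    - [0,0,0]
    - [0,0,0]
    - [0,0,0]
    - [0,0,0]
  hand: [1,1,1,1,1,1,1,1,1]

```text
time_s: 9.82
tool_pos: [546.8, 242.4, 109.3]
tool_rot: [-0.002, -0.086, 0.996, 0.0]
ft_force: [-10.2, 2.5, 12.4]
grip_width: 0.246
grip_force: 60.6
```

The force points radially outward, so my path is slightly tight. I add a small outward correction.

>>> arm_command:
  delta_pos:
    - [-0.008,0,-0.02]
    - [-0.02,0,-0.028]
    - [-0.034,0,-0.036]
    - [-0.048,0,-0.044]
    - [-0.063,0,-0.051]
    - [-0.078,0,-0.058]
    - [-0.093,0,-0.064]
    - [-0.108,0,-0.069]
    - [-0.108,0,-0.069]
  delta_rot:
    - [0,0,0]
    - [0,0,0]
    - [0,0,0]
    - [0,0,0]
    - [0,0,0]
    - [0,0,0]
    - [0,0,0]
    - [0,0,0]
    - [0,0,0]
  hand: [1,1,1,1,1,1,1,1,1]

```text
time_s: 10.57
tool_pos: [559.4, 244.4, 116.6]
tool_rot: [0.0, -0.086, 0.996, 0.0]
ft_force: [-6.0, 1.7, 7.5]
grip_width: 0.245
grip_force: 60.5
```

>>> arm_command:
  delta_pos:
    - [-0.014,0,-0.01]
    - [-0.03,0,-0.016]
    - [-0.046,0,-0.021]
    - [-0.062,0,-0.025]
    - [-0.078,0,-0.029]
    - [-0.094,0,-0.033]
    - [-0.11,0,-0.036]
    - [-0.126,0,-0.038]
    - [-0.142,0,-0.04]
    - [-0.158,0,-0.042]
  delta_rot:
    - [0,0,0]
    - [0,0,0]
    - [0,0,0]
    - [0,0,0]
    - [0,0,0]
    - [0,0,0]
    - [0,0,0]
    - [0,0,0]
    - [0,0,0]
    - [0,0,0]
  hand: [1,1,1,1,1,1,1,1,1,1]

```text
time_s: 11.4
tool_pos: [574.9, 247.3, 119.5]
tool_rot: [-0.0, -0.086, 0.996, 0.0]
ft_force: [-2.5, 4.1, -0.1]
grip_width: 0.246
grip_force: 60.7
```

>>> arm_command:
  delta_pos:
    - [-0.017,0,-0.001]
    - [-0.034,0,-0.002]
    - [-0.051,0,-0.002]
    - [-0.068,0,-0.002]
    - [-0.085,0,-0.001]
    - [-0.102,0,0]
    - [-0.119,0,0.002]
    - [-0.136,0,0.004]
    - [-0.153,0,0.006]
    - [-0.16,0,0.007]
  delta_rot:
    - [0,0,0]
    - [0,0,0]
    - [0,0,0]
    - [0,0,0]
    - [0,0,0]
    - [0,0,0]
    - [0,0,0]
    - [0,0,0]
    - [0,0,0]
    - [0,0,0]
  hand: [1,1,1,1,1,1,1,1,1,1]

```text
time_s: 12.23
tool_pos: [592.5, 250.4, 119.3]
tool_rot: [0.002, -0.085, 0.996, 0.001]
ft_force: [-0.7, 5.0, 3.0]
grip_width: 0.242
grip_force: 60.0
```

```bash
python3 - <<'E'
from h import *
p,_=save('wrist','w3'); e,_=save('side','s3')
cv2.imwrite('pics/m3.png',np.hstack([cv2.resize(p[100:400,130:430],(400,400)),cv2.resize(e[130:210,250:330],(400,400))]))
E
```

```text
(no output)
```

View pics/m3.png

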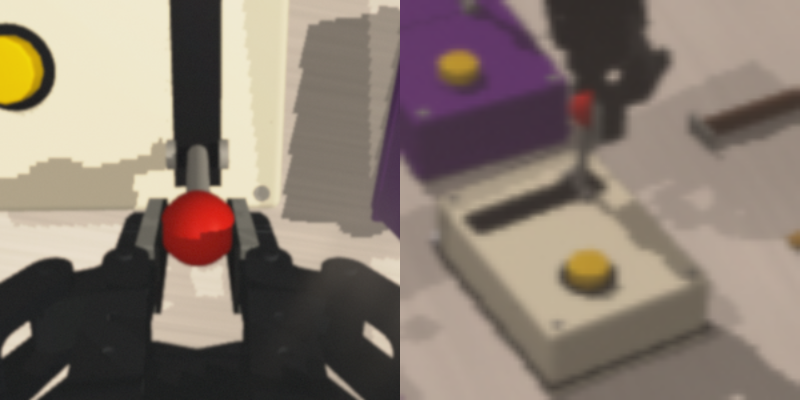

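The lever is back at its set pose, with the knob between the pads at (198,228) in the left half of the picture. Release and rise.

>>> arm_command:
  delta_pos:
    - [0,0,0]
    - [0,0,0]
    - [0,0,0]
    - [0,0,0]
    - [0,0,0]
    - [0,0,0]
    - [0,0,0]
    - [0,0,0]
  delta_rot:
    - [0,0,0]
    - [0,0,0]
    - [0,0,0]
    - [0,0,0]
    - [0,0,0]
    - [0,0,0]
    - [0,0,0]
    - [0,0,0]
  hand: [-1,-1,-1,-1,-1,-1,-1,-1]

```text
time_s: 13.0
tool_pos: [590.7, 249.4, 118.8]
tool_rot: [-0.0, -0.086, 0.996, -0.0]
ft_force: [-0.0, -0.4, 0.3]
grip_width: 1.002
grip_force: 0.0
```

>>> arm_command:
  delta_pos:
    - [0,0,-0.2]
    - [0,0,-0.5]
    - [0,0,-0.8]
    - [0,0,-1.0]
    - [0,0,-1.0]
    - [0,0,-1.0]
    - [0,0,-1.0]
  delta_rot:
    - [0,0,0]
    - [0,0,0]
    - [0,0,0]
    - [0,0,0]
    - [0,0,0]
    - [0,0,0]
    - [0,0,0]
  hand: [-1,-1,-1,-1,-1,-1,-1]

```text
time_s: 13.58
tool_pos: [590.1, 249.3, 218.2]
tool_rot: [-0.001, -0.086, 0.996, -0.0]
ft_force: [0.3, -0.6, -0.9]
grip_width: 1.002
grip_force: 0.0
```

```bash
python3 - <<'E'
from h import *
e,_=save('side','s4'); cv2.imwrite('pics/m4.png',cv2.resize(e[120:270,220:380],(800,600)[0:2] and (640,600)))
E
```

```text
(no output)
```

View pics/m4.png

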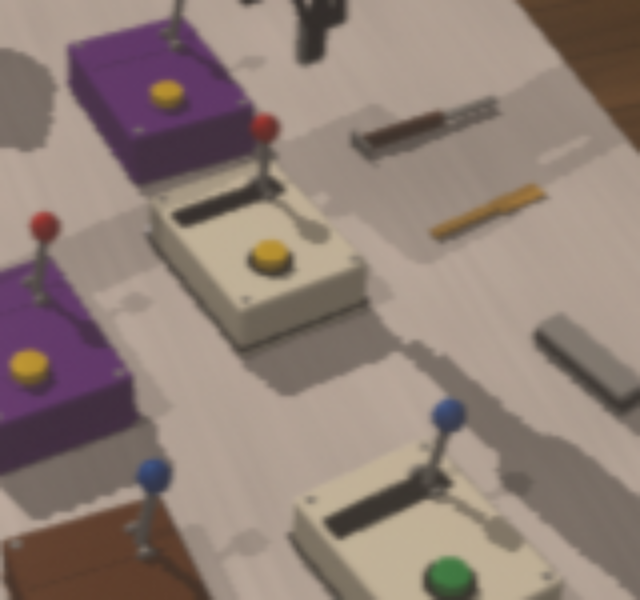

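The red lever stands free and the blue lever still stands. The red knob looks about 3 px off its starting place, so I compare it with the first image.

```bash
python3 - <<'E'
from h import *
save('side','s5')
for f in ('side0','s4','s5'):
    im=cv2.imread(f'pics/{f}.png')[142:165,275:300].astype(int); m=(im[...,2]>100)&(im[...,1]<70)&(im[...,0]<80)
    y,x=np.nonzero(m); u,v=x.mean()+275,y.mean()+142; print(f,u,v,len(x),world('side',u,v,z=119).round(1))
E
```

```text
side0 288.26666666666665 149.8 15 [590.9 253.5 119. ]
s4 285.125 150.79166666666666 24 [579.3 251.7 119. ]
s5 285.0869565217391 150.69565217391303 23 [579.3 252.2 119. ]
```

```bash
python3 - <<'E'
from h import *
s=bot.sense(); p,_=save('wrist','w5')
h=cv2.cvtColor(p,cv2.COLOR_BGR2HSV); m=cv2.inRange(h,(0,170,80),(6,255,255))|cv2.inRange(h,(175,170,80),(180,255,255))
n,l,st,c=cv2.connectedComponentsWithStats(m)
for i in range(1,n):
    if st[i,4]>60: print(c[i],st[i], wworld(*c[i],119.5,s['tool_pos'],s['tool_rot']).round(1))
t,_=save('top','top5')
h=cv2.cvtColor(t,cv2.COLOR_BGR2HSV)
to([590,249,218],10)
E
```

```text
[279.22811671 205.60742706] [264 191  31  31 754] [581.1 248.3 119.5]
pos [589.9 249.2 217.2] dpos [-0.001 -0.002 -0.008] drot [-0.0001 -0.0005 -0.0004]
```

The knob rests 12 mm short of set, balanced near upright, so it slipped in the grip. I'll nudge it toward +x with shut fingers from its -x side, where a level push is tangential.

>>> arm_command:
  delta_pos:
    - [0.2,0,0]
    - [0.44,0.007,0]
    - [0.44,0.007,0]
    - [0.44,0.007,0]
    - [0.44,0.007,0]
    - [0.44,0.007,0]
    - [0.44,0.007,0]
    - [0.44,0.007,0]
    - [0.44,0.007,0]
    - [0.44,0.007,0]
  delta_rot:
    - [0,0,0]
    - [0,0,0]
    - [0,0,0]
    - [0,0,0]
    - [0,0,0]
    - [0,0,0]
    - [0,0,0]
    - [0,0,0]
    - [0,0,0]
    - [0,0,0]
  hand: [1,1,1,1,1,1,1,1,1,1]

```text
time_s: 14.62
tool_pos: [547.6, 242.7, 218.7]
tool_rot: [0.0, -0.086, 0.996, 0.0]
ft_force: [0.2, -0.3, 0.1]
grip_width: 0.003
grip_force: 0.0
```

>>> arm_command:
  delta_pos:
    - [0,0,0.3]
    - [0,0,0.6]
    - [0,0,0.8]
    - [0,0,0.93]
    - [0,0,0.93]
    - [0,0,0.93]
  delta_rot:
    - [0,0,0]
    - [0,0,0]
    - [0,0,0]
    - [0,0,0]
    - [0,0,0]
    - [0,0,0]
  hand: [1,1,1,1,1,1]

```text
time_s: 15.12
tool_pos: [546.9, 242.5, 125.2]
tool_rot: [-0.001, -0.086, 0.996, -0.0]
ft_force: [1.3, 0.7, 0.8]
grip_width: -0.0
grip_force: 0.0
```

```bash
python3 - <<'E'
from h import *
save('side','s6'); f='s6'
im=cv2.imread(f'pics/{f}.png')[142:165,270:300].astype(int); m=(im[...,2]>100)&(im[...,1]<70)&(im[...,0]<80)
y,x=np.nonzero(m); print(x.mean()+270,y.mean()+142,len(x)); to([560,245,125],10)
E
```

```text
287.5 150.0 2
pos [547.8 242.8 126.2] dpos [-0.124  0.001  0.013] drot [ 0.      0.0001 -0.0004]
```

>>> arm_command:
  delta_pos:
    - [-0.04,0,0]
    - [-0.08,0,0]
    - [-0.1,0,0]
    - [-0.12,0,0]
    - [-0.14,0,0]
    - [-0.16,0,0]
    - [-0.18,0,0]
    - [-0.19,0,0]
    - [-0.2,0,0]
    - [-0.2,0,0]
  delta_rot:
    - [0,0,0]
    - [0,0,0]
    - [0,0,0]
    - [0,0,0]
    - [0,0,0]
    - [0,0,0]
    - [0,0,0]
    - [0,0,0]
    - [0,0,0]
    - [0,0,0]
  hand: [1,1,1,1,1,1,1,1,1,1]

```text
time_s: 16.0
tool_pos: [567.1, 246.1, 125.7]
tool_rot: [-0.0, -0.086, 0.996, -0.0]
ft_force: [0.3, 0.4, 0.5]
grip_width: 0.001
grip_force: 0.0
```

>>> arm_command:
  delta_pos:
    - [0.1,0,0]
    - [0.3,0,0]
    - [0.3,0,-0.4]
    - [0.3,0,-0.8]
    - [0.3,0,-1.0]
    - [0.3,0,-1.0]
    - [0.3,0,-1.0]
  delta_rot:
    - [0,0,0]
    - [0,0,0]
    - [0,0,0]
    - [0,0,0]
    - [0,0,0]
    - [0,0,0]
    - [0,0,0]
  hand: [1,1,1,1,1,1,1]

```text
time_s: 16.58
tool_pos: [537.4, 241.1, 227.5]
tool_rot: [0.002, -0.086, 0.996, 0.0]
ft_force: [-0.7, 0.3, -0.3]
grip_width: -0.001
grip_force: 0.0
```

```bash
cat > chk.py <<'E'
from h import *
s=bot.sense(); p,_=save('wrist','w7')
h=cv2.cvtColor(p,cv2.COLOR_BGR2HSV); m=cv2.inRange(h,(0,170,80),(6,255,255))|cv2.inRange(h,(175,170,80),(180,255,255))
n,l,st,c=cv2.connectedComponentsWithStats(m)
for i in range(1,n):
    if st[i,4]>60: print(c[i],st[i], wworld(*c[i],119.5,s['tool_pos'],s['tool_rot']).round(1))
save('side','s7')
for f in ('side0','s7'):
    im=cv2.imread(f'pics/{f}.png')[142:165,270:300].astype(int); m=(im[...,2]>100)&(im[...,1]<70)&(im[...,0]<80)
    y,x=np.nonzero(m); print(f,x.mean()+270,y.mean()+142,len(x))
E
python3 chk.py
```

```text
[547.05794702 312.48675497] [533 300  27  27 604] [584.9 476.2 119.5]
side0 288.26666666666665 149.8 15
s7 288.3333333333333 149.55555555555554 9
```

```bash
python3 - <<'E'
from h import *
save('side','s8')
def mk(im,lo,hi): return cv2.inRange(cv2.cvtColor(im,cv2.COLOR_BGR2HSV),lo,hi)
for f in ('side0','s4','s8'):
    im=cv2.imread(f'pics/{f}.png')
    for nm,(a,b,c,d),lo,hi in [('red',(140,165,270,305),(0,130,60),(8,255,255)),('blue',(214,234,322,344),(105,80,50),(125,255,255)),('yel',(176,192,278,298),(15,150,80),(32,255,255))]:
        y,x=np.nonzero(mk(im[a:b,c:d],lo,hi)); print(f,nm,(x.mean()+c).round(2),(y.mean()+a).round(2),len(x))
s=bot.sense(); print(s['time_s'],s['tool_pos'],abs(s['qd']).max())
E
```

```text
side0 red 288.5 150.5 24
side0 blue 331.19 222.24 21
side0 yel 287.27 183.08 40
s4 red 285.5 151.31 26
s4 blue 331.4 222.28 25
s4 yel 287.12 183.12 40
s8 red 288.61 150.56 18
s8 blue 331.26 222.3 23
s8 yel 287.27 183.08 40
16.7333 [535.87015539 240.44417906 224.21554804] 0.012815432560953981
```

The red knob, blue knob and button all match their starting pixels, and the robot is clear.

```bash
python3 -c "
from bench import job
print(job.hand_in())"
```

```text
the job is handed in; nothing more can be done
None
```

I pressed the yellow test button, the red-knobbed lever dropped, and I lifted it back to its set position; the blue lever still stands and the job is handed in, but hand-in returned no verdict. It took two lifts and a nudge: the first grip slipped off, and the second left the lever about 12 mm short of set.

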